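# Fetch the printing roller from behind the pots

## Robot

A 7-joint arm with a two-finger parallel gripper is mounted at the origin on the work surface. World frame = base frame: x ahead of the robot, y to its left, z up, the work surface at z = 0. Lengths are in m, angles in rad, forces in N, time in s.
With the tool pointing down it reaches from about 0.35 to 0.775 m from the base axis. Payload 3.1 kg.
Tool frame: the origin (TCP) lies at the very end of the fingers, on their centre line; the grasp point (between the pads) lies 19 mm behind it (bot.grip_depth is the distance from the TCP to the grasp point, in m); z points along the fingers, y is the line along which they close (so a half turn about z gives the same grasp; the last joint's range is limited). The gripper opens to 85 mm and grips with 20 to 120 N. Pads are 22 mm wide; open, the fingers measure 114 mm over their backs; the gripper's body (76 mm by 85 mm) begins 54 mm behind the grasp point. The pads swing forward as they close: fully open they stand 13 mm farther back than shut.
Start: joints at [-1.335, 0.311, 0.014, 1.512, -0.004, 1.319, -0.027], TCP at [0.151, 0.529, 0.231] pointing down, gripper open.
Joint ranges: [-2.7, 2.7], [-0.3, 1.91], [-1.27, 1.3], [0.12, 2.57], [-1.44, 4.58], [0.2, 2.03], [-3.05, 3.05]. Speed limits (rad/s): [2.79, 2.79, 3.14, 3.14, 3.14, 3.14, 3.14].

## Interface

Orientations are given as a unit quaternion [x, y, z, w].
In Python, from plant import bot gives the robot as it stands.
- The arm moves only by the tool carry_out, never from a script. Its argument "plan" is a list that holds one entry, the list of rows, each a list of 7 numbers: the shift along the tool's x, y, z in m, then the turn, a rotation vector about the tool's x, y, z in degrees, then the opening, from 0 (shut) to 1 (fully open). A call has 1 to 20 rows; each row is the pose to reach, as a shift and turn from the pose commanded when the call began, along the tool's axes at that moment; what a row does not reach only later rows make up. A row lasts 1/12 s, in which the tool goes at most 41.7 mm and 7.16 degrees, less where a joint would pass 70% of its speed; a pose out of reach is approached as far as the arm can. A call with a gripper value outside its range is refused whole. The fingers move at their own pace and stop on an object; the grip force is fixed at half the most. Time passes only in rows, so rows that repeat a pose let the fingers close. It gives the time, the measured TCP pose, the force, the opening and the grip force at its end, in the units of the state.
- bot.observe(): the state, without advancing time (a new reading comes with each control period).
- bot.snapshot(name): name is "scene" or "top" or "wrist"; returns a dict with "pixels" (420x560x3 uint8, red, green, blue), "depth" (420x560 float32, m along the optical axis (not along the pixel's ray), 0 where there is no reading), "fx", "fy", "cx", "cy" (pixels), "origin" and "rotation" of the camera in the world; the wrist camera has in their place "T_tool_cam" (4x4, takes a point from camera to tool coordinates, whose origin is the TCP and whose axes are the flange's). Camera axes: x right, y down, z forward; pixel columns grow to the right and rows downward; lengths in m; the calibration is good to about 2 mm. A picture is of the moment at which its call begins: read the wrist's pose just before it.
- bot.sign_off(): hands the job in; it is judged then, once.
The state is a dict: "clock": time; "q": joint angles; "qd": joint speeds; "joint_torque": joint torques, N m; "tcp_pos": TCP position; "eef_rot": TCP orientation; "force": force on the tool from outside, world axes, zero at the start; "moment": the same for the moment, N m; "grip_width": finger opening in m; "finger_force": force on a finger pad.
Only numpy, scipy, OpenCV 4.12 (cv2) and the standard library are available. Lean on these libraries where they do the work, as an engineer would, in place of code of your own. Each camera call takes 0.05 s, during which the arm holds its last target. There are 200 camera calls.

## Task

The printing roller lies on the wooden rack behind three clay pots: first stand all three pots upright on the empty side board, leaving the roller where it is until they are all there. Then fetch the roller and lower its axle into the two open slots of the metal stand until both ends bottom out, and after that put each pot back upright on the rack on the very spot where it stood at the start. Let no pot tip over and leave the jug, the slip pot and the brush alone.

Things in the scene. Friction and masses are not known exactly. Their poses are not given: they have to be found in the camera images.
- rack: Fixed wooden rack, floor 12 mm thick, x -90 to +110 mm, y +-125; fence 40 mm high at x +100 to +110 (back). Origin on the table. Dark round marks at x -38, y -80, 0, +80: the pots' places (pots within 6 mm, any order). The roller lies along y at x +30, y within 10, between strips 8 mm wide, 100 long, tops at z 18, centred at x +10 and +50.
- side_board: Fixed empty pale wooden board, 270 mm (its x) by 130 mm (its y), 12 mm thick: the side area (it may swap sides with the stand); the three pots fit in a row along its x at -80, 0, +80 mm. Origin at the centre of its underside, on the table.
- stand: Fixed metal roller stand: dark base 90 (x) by 150 mm (y), 10 thick; two light uprights 60 wide (x), 10 thick, centred at y -67 and +67. In each, at x 0, a slot open at the top, 14 mm wide, floor at z 45; above z 62 it flares to 44 wide at z 82. Bottomed out, the axle's centre line is at z 50 along the stand's y, drum between the uprights. Origin at the centre of the underside, z up.
- roller: Loose printing roller, 0.2 to 0.4 kg: wooden drum with dark bands, 44 mm diameter, 110 long, on a steel axle 10 mm diameter, 160 long, sticking out 25 at each end. Origin at the middle of the axle, axle along its y; x and z turn as it rolls. On the rack the origin is 34 mm above the table. Either way round fits. Grip it by the middle of the drum.
- tumbler: Loose buff clay tumbler, the open cup with straight sides: 115 mm high, 58 mm diameter at the foot, 62 mm at the rim, walls 4 mm. Origin at the centre of its underside, z up. Grip across the outside near the rim, about 90 mm up.
- bud_vase: Loose buff clay bud vase, the bottle shape with a long narrow neck: 130 mm high, belly 66 mm diameter, foot 58 mm, neck 28 mm diameter from 82 mm up to the top. Solid. Origin at the centre of its underside, z up. Grip the neck, about 108 mm up.
- jar: Loose buff clay jar with its lid stuck fast (one solid piece): 115 mm high, body 62 mm diameter, lid 66 mm diameter up to about 80 mm, on it a round knob 24 mm diameter from 81 mm to the top. Origin at the centre of its underside, z up. Grip the knob, about 105 mm up.
- jug: Bystander: pink open jug with a handle, 100 mm rim diameter, 110 mm high, beyond the rack. Origin at the centre of its underside. Leave alone.
- slip_pot: Bystander: olive open pot, 84 mm rim diameter, 70 mm high, beyond the rack. Origin at the centre of its underside. Leave alone.
- brush: Bystander: brush about 200 mm long, lying on the table beyond the right-hand (-y) side, roughly along y. Leave alone.
There are look-alikes about, which are no part of the job. What is shaped like the stand but yellow is not meant.

How it is judged:
By the outcome, as a careful person would: the job done as asked, in the order asked, and still so for the second after the job is handed in, with the robot touching nothing.
It also fails if it takes over 147 s, if anything falls off the work surface, if the arm or the gripper's body presses on something with over 40 N, if the wrist force passes 120 N, or if a joint passes its speed limit or range.

## Working session

There is one attempt and no reset: what is moved stays moved. The work goes in short steps, Python scripts to look and compute and a tool call to move; the robot and the scene stay as the last step left them, time stands still between calls to the robot, and variables do not carry over. Pictures are saved under pics/ and viewed, at most 14 in all, crops included, and the job is handed in when it is done.

Besides the shell and the picture viewer there is one more tool, called after "Call:" in YAML: its name, and indented under it one key for each argument. carry_out: Moves the arm, as the interface text tells. Its arguments: {"type":"object","properties":{"plan":{"type":"array","items":{"type":"array","items":{"type":"array","items":{"type":"number"}}}}},"required":["plan"]}

```bash
ls; mkdir -p pics
cat > h.py <<'E'
import numpy as np, cv2
from plant import bot
from scipy.spatial.transform import Rotation as R
def cloud(s):
    d=s["depth"];v,u=np.mgrid[:d.shape[0],:d.shape[1]]
    P=np.stack([(u-s["cx"])/s["fx"]*d,(v-s["cy"])/s["fy"]*d,d],-1)
    if "T_tool_cam" in s:
        T=np.array(s["T_tool_cam"]);P=P@T[:3,:3].T+T[:3,3]
        o=s["_o"];return P@R.from_quat(o["eef_rot"]).as_matrix().T+np.array(o["tcp_pos"])
    P=P@np.array(s["rotation"]).T+np.array(s["origin"]);P[d==0]=np.nan;return P
def snap(n):
    o=bot.observe();s=bot.snapshot(n);s["_o"]=o;return s
def save(n,im): cv2.imwrite("pics/"+n,im[...,::-1])
E
python3 - <<'E'
from h import *
for n in("scene","top"):
    s=snap(n);save(n+"0.png",s["pixels"]);np.savez("pics/"+n+"0.npz",c=cloud(s),p=s["pixels"]);print(n,s["origin"],s["fx"])
o=bot.observe();print({k:np.round(v,3) for k,v in o.items()}, bot.grip_depth)
E
```

```text
picsTraceback (most recent call last):
  File "<stdin>", line 3, in <module>
  File "h.py", line 10, in cloud
    P=P@np.array(s["rotation"]).T+np.array(s["origin"]);P[d==0]=np.nan;return P
      ~^~~~~~~~~~~~~~~~~~~~~~~~~~
ValueError: matmul: Input operand 1 has a mismatch in its core dimension 0, with gufunc signature (n?,k),(k,m?)->(n?,m?) (size 4 is different from 3)
```

Rotation is a quaternion.

```bash
sed -i 's/np.array(s\["rotation"\]).T/R.from_quat(s["rotation"]).as_matrix().T/' h.py
python3 - <<'E'
from h import *
for n in("scene","top"):
    s=snap(n);save(n+"0.png",s["pixels"]);np.savez("pics/"+n+"0.npz",c=cloud(s),p=s["pixels"]);print(n,s["origin"],s["rotation"],s["fx"])
o=bot.observe();print({k:np.round(v,3) for k,v in o.items()}, bot.grip_depth)
E
```

```text
scene [1.16832004 0.55961505 0.63575688] [ 0.3654581   0.80990605 -0.42156709 -0.18103523] 389.64421232746105
top [ 0.47282183 -0.00209549  0.94637759] [-0.6976779   0.71478042 -0.03195951  0.03623646] 432.127404468429
{'clock': np.float64(0.15), 'q': array([-1.335,  0.312,  0.014,  1.513, -0.004,  1.319, -0.027]), 'qd': array([-0.   , -0.002,  0.001, -0.002,  0.001, -0.001, -0.001]), 'joint_torque': array([ 1.0000e-03, -3.8027e+01,  1.4600e-01, -2.3085e+01,  1.2000e-02,
        1.0000e-02,  0.0000e+00]), 'tcp_pos': array([0.151, 0.528, 0.23 ]), 'eef_rot': array([ 0.138,  0.99 , -0.001, -0.   ]), 'force': array([0.274, 0.156, 0.251]), 'moment': array([-0.016,  0.021,  0.003]), 'finger_force': np.float64(0.0), 'grip_width': np.float64(0.085)} 0.0187
```

View pics/scene0.png

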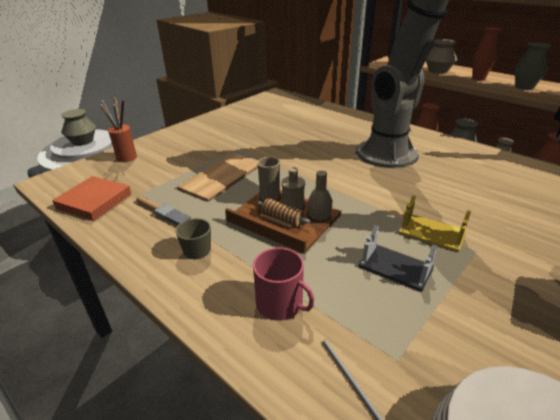

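View pics/top0.png

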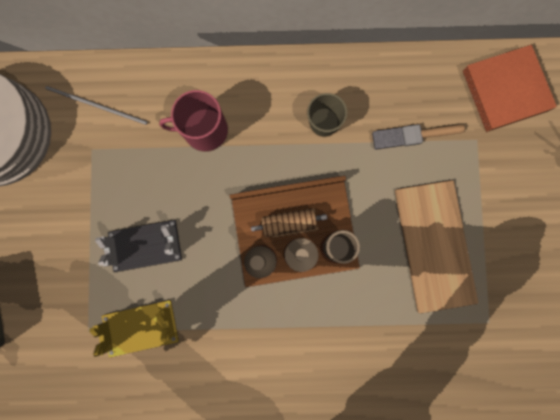

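Candidates in the top view: the stand is the dark one at (145,245), and the yellow one at (138,328) is the decoy. The roller is at (290,222). The pots are the bud vase (259,262), jar (302,255) and tumbler (343,247). The side board is at (436,246), and the jug (200,120), slip pot (326,115) and brush (420,135) are bystanders. Next I'll measure them.

Run:
```python
from h import *
f=np.load("pics/top0.npz");c=f["c"];p=f["p"]
def reg(u0,u1,v0,v1,z0,z1):
    q=c[v0:v1,u0:u1].reshape(-1,3);return q[(q[:,2]>z0)&(q[:,2]<z1)]
def rect(n,q):
    (x,y),(w,h),a=cv2.minAreaRect((q[:,:2]*1000).astype(np.float32));print(n,len(q),np.round([x,y,w,h,a],1),"z",np.round(np.percentile(q[:,2],[5,50,95])*1000,1))
print("table z",np.nanmedian(c[340:400,200:400,2]),np.nanmedian(c[160:300,375:390,2]), np.nanmedian(c[150:200,240:330,2]))
rect("board",reg(385,485,170,320,.007,.02))
rect("rackfl",reg(225,370,170,295,.007,.06))
rect("fence",reg(225,370,170,205,.033,.05))
rect("standbase",reg(95,192,212,280,.006,.016))
rect("stand",reg(85,192,205,285,.006,.1))
rect("uprL",reg(90,125,205,285,.06,.1));rect("uprR",reg(155,190,205,285,.06,.1))
rect("roll",reg(245,330,205,236,.045,.07))
for n,b in(("vase",(235,282,240,290)),("jar",(280,322,230,280)),("tum",(322,365,225,270))):
    for z in((.085,.11),(.115,.123),(.123,.135),(.135,.15)):
        q=reg(*b,*z)
        if len(q)>8:
            (x,y),r=cv2.minEnclosingCircle((q[:,:2]*1000).astype(np.float32));print(n,z,len(q),np.round([x,y,r],1),np.round(np.median(q,0)*1000,1))
s=cv2.resize(p[200:310,220:480],None,fx=3,fy=3,interpolation=cv2.INTER_CUBIC);save("crop1.png",cv2.convertScaleAbs(s,alpha=1.8))
s=cv2.resize(p[200:365,70:220],None,fx=3.6,fy=3.6,interpolation=cv2.INTER_CUBIC);save("crop2.png",cv2.convertScaleAbs(s,alpha=1.8))
```

```text
table z 0.0013158823527023022 0.002411704262046732 0.003404018291111921
board 7640 [ 494.4 -314.7  196.9  311.2   85.4] z [10.8 13.7 16.5]
rackfl 8843 [521.3 -27.6 251.1 327.2   3.3] z [11.2 14.5 55.7]
fence 603 [618.6  -5.4  10.6 248.9   7.9] z [36.  41.5 44.4]
standbase 2436 [505.9 309.1 205.2 141.1  88.6] z [ 8.3 11.5 14.4]
stand 3235 [505.2 316.3 219.5 169.5  88.6] z [ 8.5 12.2 73.5]
uprL 182 [491.8 374.   59.3  11.5   9.1] z [61.1 72.1 82.6]
uprR 156 [512.6 241.9  59.   10.9   9.2] z [62.  73.5 83.7]
roll 993 [542.9  -6.   40.9 109.9   8.6] z [46.9 54.9 58.9]
vase (0.085, 0.11) 184 [462.   54.8  22.9] [463.6  47.7  89.1]
vase (0.135, 0.15) 180 [462.3  55.1  14. ] [461.8  55.4 143.5]
jar (0.085, 0.11) 735 [474.6 -29.3  32.7] [474.  -28.5  91.7]
jar (0.123, 0.135) 124 [474.5 -29.   11.8] [474.4 -28.7 128.5]
tum (0.085, 0.11) 93 [ 487.7 -105.    28.9] [ 489.4 -124.9   97.3]
tum (0.115, 0.123) 27 [ 488.6 -105.1   29. ] [ 496.5 -124.9  119.6]
tum (0.123, 0.135) 225 [ 488.1 -107.2   31. ] [ 486.8 -109.1  128.2]
```

View pics/crop1.png

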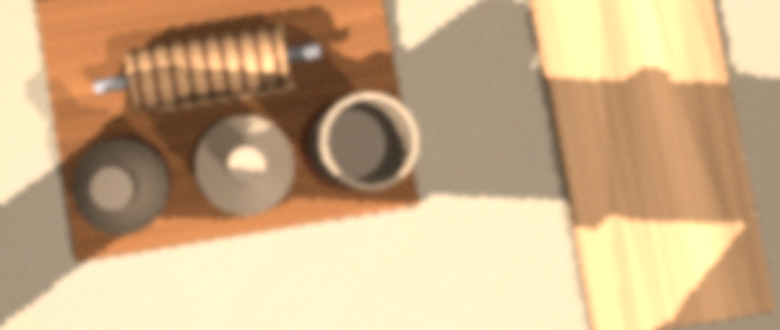

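View pics/crop2.png

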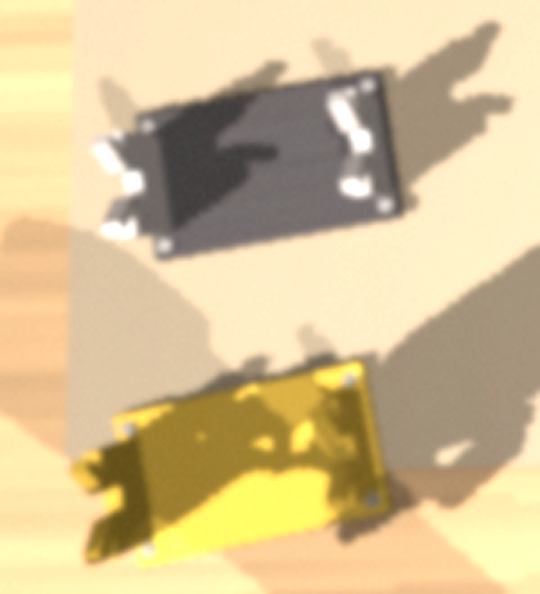

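Confirmed in the crops: the dark stand is upper, with its light uprights at its left and right ends, and the yellow decoy is below. In the rack crop, the vase is at (115,185), the jar at (245,160) and the tumbler at (368,140). Next I'll fit the board and compute the shifts.

```bash
cat >> h.py <<'E'
def go(xyz,yaw=8.8,o=None):
    "shift (mm, tool axes) and turn (deg about tool z) to a world TCP target, tool-y at yaw"
    o=o or bot.observe();M=R.from_quat(o["eef_rot"])
    c,s=np.cos(np.radians(yaw)),np.sin(np.radians(yaw))
    T=R.from_matrix(np.array([[-s,c,0],[c,s,0],[0,0,-1]]).T)
    return np.round(M.inv().apply(np.array(xyz)/1-np.array(o["tcp_pos"]))*1000,1),np.round((M.inv()*T).as_rotvec(degrees=True),2)
E
python3 - <<'E'
from h import *
f=np.load("pics/top0.npz");c=f["c"];p=f["p"]
m=np.zeros(c.shape[:2],np.uint8);m[165:325,380:490]=((c[165:325,380:490,2]>.0075)&(c[165:325,380:490,2]<.022))
m=cv2.morphologyEx(m,cv2.MORPH_OPEN,np.ones((7,7)))
(x,y),(w,h),a=cv2.minAreaRect((c[m>0][:,:2]*1000).astype(np.float32));print(np.round([x,y,w,h,a],1))
print(go([.488,-.106,.28]))
E
```

```text
[ 487.7 -321.8  270.3  131.2    7.7]
(array([-498.3, -517.7,  -48.5]), array([-0.09,  0.07, 65.29]))
```

Call:
carry_out:
  plan:
    - [[-0.498,-0.518,-0.048,0,0,65.3,1],[-0.498,-0.518,-0.048,0,0,65.3,1],[-0.498,-0.518,-0.048,0,0,65.3,1],[-0.498,-0.518,-0.048,0,0,65.3,1],[-0.498,-0.518,-0.048,0,0,65.3,1],[-0.498,-0.518,-0.048,0,0,65.3,1],[-0.498,-0.518,-0.048,0,0,65.3,1],[-0.498,-0.518,-0.048,0,0,65.3,1],[-0.498,-0.518,-0.048,0,0,65.3,1],[-0.498,-0.518,-0.048,0,0,65.3,1],[-0.498,-0.518,-0.048,0,0,65.3,1],[-0.498,-0.518,-0.048,0,0,65.3,1],[-0.498,-0.518,-0.048,0,0,65.3,1],[-0.498,-0.518,-0.048,0,0,65.3,1],[-0.498,-0.518,-0.048,0,0,65.3,1],[-0.498,-0.518,-0.048,0,0,65.3,1],[-0.498,-0.518,-0.048,0,0,65.3,1],[-0.498,-0.518,-0.048,0,0,65.3,1],[-0.498,-0.518,-0.048,0,0,65.3,1],[-0.498,-0.518,-0.048,0,0,65.3,1]]

```text
clock: 1.82
tcp_pos: [0.4873, -0.1061, 0.2788]
eef_rot: [0.652, 0.759, -0.0, -0.001]
force: [-0.3, 0.8, 0.1]
grip_width: 0.0851
finger_force: 0.0
```

Run:
```python
from h import *
s=snap("wrist");c=cloud(s);save("w1.png",s["pixels"]);o=s["_o"]
print(np.round(o["q"],2),o["tcp_pos"],o["clock"])
z=c[...,2]
for n,x,y,z0,z1 in(("tum",488,-106,.122,.135),("jar",474.5,-29,.122,.135),("vase",462,55,.135,.15),("roll",543,-6,.047,.07)):
    m=(z>z0)&(z<z1)&(np.hypot(c[...,0]-x/1e3,c[...,1]-y/1e3)<.045+.03*(n=="roll"))&(s["depth"]>0)
    q=(c[m][:,:2]*1000).astype(np.float32)
    if len(q)>10: print(n,len(q),cv2.minEnclosingCircle(q),cv2.minAreaRect(q))
print(go([.488,-.106,.083]))
```

```text
[-0.49  0.23  0.83  1.58 -0.17  1.41  0.5 ] [ 0.48733147 -0.10610458  0.27876551] 1.8167
tum 795 ((486.9022521972656, -106.12213897705078), 30.83478546142578) ((486.7132568359375, -106.11386108398438), (60.51643753051758, 60.824222564697266), 10.410393714904785)
jar 529 ((473.65325927734375, -28.298267364501953), 11.959330558776855) ((473.4644775390625, -28.40503692626953), (23.497529983520508, 22.460445404052734), 8.352154731750488)
vase 730 ((461.24749755859375, 54.568199157714844), 13.945125579833984) ((461.9393005371094, 50.225067138671875), (27.25723648071289, 17.325803756713867), 9.285487174987793)
roll 3125 ((529.2379150390625, -3.794952392578125), 64.5137939453125) ((520.378662109375, -5.132938385009766), (79.39061737060547, 115.89851379394531), 8.436163902282715)
(array([ -1.8,   0.8, 195.7]), array([-0.08, -0.09,  0.03]))
```

View pics/w1.png

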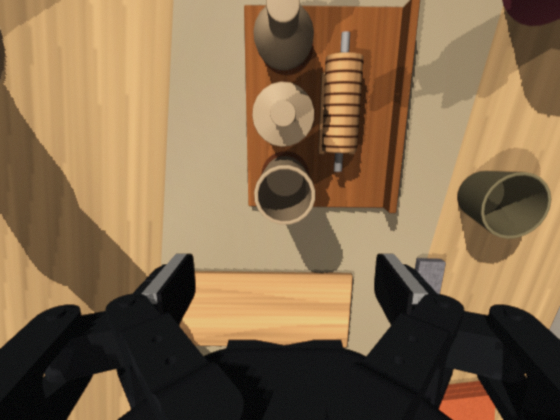

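The wrist camera agrees with the top view to about 1 mm. It shows the tumbler at (285,192) between the fingers. I'll descend and grip.

Call:
carry_out:
  plan:
    - [[0,0,0.04,0,0,0,1],[0,0,0.08,0,0,0,1],[0,0,0.12,0,0,0,1],[0,0,0.16,0,0,0,1],[0,0,0.18,0,0,0,1],[0,0,0.195,0,0,0,1],[0,0,0.199,0,0,0,1],[0,0,0.199,0,0,0,1],[0,0,0.199,0,0,0,1],[0,0,0.199,0,0,0,0.6],[0,0,0.199,0,0,0,0.6],[0,0,0.199,0,0,0,0.6],[0,0,0.199,0,0,0,0.6],[0,0,0.199,0,0,0,0.6],[0,0,0.199,0,0,0,0.6]]

```text
clock: 3.12
tcp_pos: [0.4885, -0.1059, 0.0821]
eef_rot: [0.651, 0.759, 0.001, 0.001]
force: [-1.7, 0.1, 6.6]
grip_width: 0.0612
finger_force: 63.7
```

Call:
carry_out:
  plan:
    - [[0,0,-0.015,0,0,0,0.6],[0,0,-0.04,0,0,0,0.6],[-0.008,0.002,-0.06,0,0,0,0.6],[-0.025,0.007,-0.065,0,0,0,0.6],[-0.05,0.014,-0.065,0,0,0,0.6],[-0.078,0.021,-0.065,0,0,0,0.6],[-0.106,0.029,-0.065,0,0,0,0.6],[-0.134,0.037,-0.065,0,0,0,0.6],[-0.162,0.044,-0.065,0,0,0,0.6],[-0.187,0.051,-0.065,0,0,0,0.6],[-0.205,0.056,-0.065,0,0,0,0.6],[-0.215,0.059,-0.055,0,0,0,0.6],[-0.215,0.059,-0.035,0,0,0,0.6],[-0.215,0.059,-0.018,0,0,0,0.6],[-0.215,0.059,-0.008,0,0,0,0.6],[-0.215,0.059,-0.003,0,0,0,0.6],[-0.215,0.059,-0.001,0,0,0,0.6],[-0.215,0.059,-0.001,0,0,0,0.6],[-0.215,0.059,-0.001,0,0,0,0.6]]

```text
clock: 4.7
tcp_pos: [0.5788, -0.3087, 0.0824]
eef_rot: [0.651, 0.759, 0.0, -0.0]
force: [-2.7, 2.0, 3.1]
grip_width: 0.061
finger_force: 66.4
```

Run:
```python
from h import *
o=bot.observe();print(np.round(o["q"],2),o["force"],go([.579,-.310,.0821]))
```

```text
[ 0.04  0.72  0.71  1.41 -0.48  1.18  0.96] [-2.70234389  2.0373962   3.11852104] (array([-1.3,  0. ,  0.3]), array([ 0.01, -0.02,  0.02]))
```

Call:
carry_out:
  plan:
    - [[0,0,0,0,0,0,0.88],[0,0,0,0,0,0,0.88],[0,0,0,0,0,0,0.88],[0,0,0,0,0,0,0.88],[0,0,-0.02,0,0,0,0.88],[0,0,-0.055,0,0,0,0.88],[0,0,-0.095,0,0,0,0.9],[0.01,-0.002,-0.128,0,0,0,1],[0.045,-0.01,-0.128,0,0,0,1],[0.085,-0.018,-0.128,0,0,0,1],[0.125,-0.026,-0.128,0,0,0,1],[0.165,-0.034,-0.128,0,0,0,1],[0.205,-0.043,-0.128,0,0,0,1],[0.245,-0.051,-0.128,0,0,0,1],[0.28,-0.058,-0.128,0,0,0,1],[0.293,-0.061,-0.128,0,0,0,1],[0.293,-0.061,-0.128,0,0,0,1],[0.293,-0.061,-0.128,0,0,0,1]]

```text
clock: 6.2
tcp_pos: [0.474, -0.0285, 0.2096]
eef_rot: [0.65, 0.76, 0.0, 0.0]
force: [-0.6, -0.7, 0.2]
grip_width: 0.0856
finger_force: 0.0
```

Run:
```python
from h import *
s=snap("top");save("t2.png",s["pixels"][150:330,200:500])
print(np.round(bot.observe()["q"],2),go([.4737,-.0283,.098]))
```

```text
[-0.65  0.21  0.79  1.77 -0.16  1.23  0.34] (array([  2. ,  -0.5, 111.7]), array([ 0.08,  0.06, -0.06]))
```

View pics/t2.png

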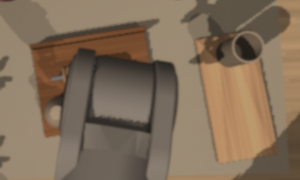

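The tumbler stands at the far end of the board, at crop (243,47). Next is the jar.

Call:
carry_out:
  plan:
    - [[0,0,0.03,0,0,0,0.7],[0,0,0.07,0,0,0,0.6],[0.001,0,0.095,0,0,0,0.6],[0.001,0,0.108,0,0,0,0.6],[0.001,0,0.112,0,0,0,0.6],[0.001,0,0.112,0,0,0,0.6],[0.001,0,0.112,0,0,0,0.5],[0.001,0,0.112,0,0,0,0.1],[0.001,0,0.112,0,0,0,0.1],[0.001,0,0.112,0,0,0,0.1],[0.001,0,0.112,0,0,0,0.1],[0.001,0,0.112,0,0,0,0.1],[0.001,0,0.112,0,0,0,0.1]]

```text
clock: 7.33
tcp_pos: [0.4748, -0.0286, 0.0987]
eef_rot: [0.651, 0.759, 0.001, 0.001]
force: [-1.5, -0.8, 6.3]
grip_width: 0.0224
finger_force: 59.0
```

Run:
```python
from h import *
print(go([.488,-.322,.098]))
```

```text
(array([-292. ,  -31.7,    0.8]), array([ 0.16,  0.04, -0.03]))
```

Call:
carry_out:
  plan:
    - [[0,0,-0.015,0,0,0,0.1],[0,0,-0.04,0,0,0,0.1],[-0.01,-0.001,-0.06,0,0,0,0.1],[-0.03,-0.003,-0.06,0,0,0,0.1],[-0.06,-0.006,-0.06,0,0,0,0.1],[-0.095,-0.01,-0.06,0,0,0,0.1],[-0.13,-0.014,-0.06,0,0,0,0.1],[-0.165,-0.018,-0.06,0,0,0,0.1],[-0.2,-0.022,-0.06,0,0,0,0.1],[-0.235,-0.026,-0.06,0,0,0,0.1],[-0.262,-0.029,-0.06,0,0,0,0.1],[-0.282,-0.031,-0.06,0,0,0,0.1],[-0.292,-0.032,-0.05,0,0,0,0.1],[-0.292,-0.032,-0.033,0,0,0,0.1],[-0.292,-0.032,-0.018,0,0,0,0.1],[-0.292,-0.032,-0.008,0,0,0,0.1],[-0.292,-0.032,-0.003,0,0,0,0.1],[-0.292,-0.032,-0.001,0,0,0,0.1],[-0.292,-0.032,-0.001,0,0,0,0.1],[-0.292,-0.032,-0.001,0,0,0,0.1]]

```text
clock: 9.0
tcp_pos: [0.4867, -0.3213, 0.0989]
eef_rot: [0.651, 0.759, 0.0, 0.0]
force: [-1.9, 0.1, 1.3]
grip_width: 0.0224
finger_force: 60.1
```

Run:
```python
from h import *
print(np.round(bot.observe()["q"],2),go([.4615,.055,.23]))
```

```text
[ 0.03  0.58  0.77  1.63 -0.44  1.12  1.07] (array([ 375.7,   32.8, -131.1]), array([0.01, 0.01, 0.02]))
```

Call:
carry_out:
  plan:
    - [[0,0,0,0,0,0,0.6],[0,0,0,0,0,0,0.6],[0,0,0,0,0,0,0.6],[0,0,-0.015,0,0,0,0.6],[0,0,-0.05,0,0,0,0.6],[0,0,-0.09,0,0,0,0.6],[0.01,0.001,-0.125,0,0,0,0.6],[0.045,0.004,-0.131,0,0,0,0.6],[0.085,0.008,-0.131,0,0,0,0.6],[0.125,0.011,-0.131,0,0,0,0.6],[0.165,0.015,-0.131,0,0,0,0.6],[0.205,0.018,-0.131,0,0,0,0.6],[0.245,0.022,-0.131,0,0,0,0.6],[0.285,0.025,-0.131,0,0,0,0.6],[0.325,0.029,-0.131,0,0,0,0.6],[0.36,0.032,-0.131,0,0,0,0.6],[0.376,0.033,-0.131,0,0,0,0.6],[0.376,0.033,-0.131,0,0,0,0.6],[0.376,0.033,-0.131,0,0,0,0.6]]

```text
clock: 10.58
tcp_pos: [0.462, 0.056, 0.2295]
eef_rot: [0.65, 0.76, 0.0, 0.0]
force: [0.1, 0.1, 0.0]
grip_width: 0.0511
finger_force: 0.0
```

Run:
```python
from h import *
print(np.round(bot.observe()["q"],2),go([.4615,.0548,.101]))
```

```text
[-0.79  0.16  0.72  1.75 -0.11  1.27  0.11] (array([ -1.1,  -0.8, 128.5]), array([0.05, 0.02, 0.15]))
```

Call:
carry_out:
  plan:
    - [[0,0,0.035,0,0,0,0.6],[-0.001,0,0.075,0,0,0,0.6],[-0.001,0,0.105,0,0,0,0.6],[-0.001,0,0.122,0,0,0,0.6],[-0.001,0,0.128,0,0,0,0.6],[-0.001,0,0.128,0,0,0,0.6],[-0.001,0,0.128,0,0,0,0.5],[-0.001,0,0.128,0,0,0,0.1],[-0.001,0,0.128,0,0,0,0.1],[-0.001,0,0.128,0,0,0,0.1],[-0.001,0,0.128,0,0,0,0.1],[-0.001,0,0.128,0,0,0,0.1],[-0.001,0,0.128,0,0,0,0.1]]

```text
clock: 11.67
tcp_pos: [0.4635, 0.0539, 0.103]
eef_rot: [0.651, 0.759, 0.001, 0.001]
force: [-1.4, -1.2, 7.2]
grip_width: 0.0265
finger_force: 59.2
```

Run:
```python
from h import *
print(go([.397,-.334,.101]))
```

```text
(array([-373.2, -124.9,    1.6]), array([ 0.2 ,  0.  , -0.03]))
```

Call:
carry_out:
  plan:
    - [[0,0,-0.015,0,0,0,0.1],[-0.002,-0.001,-0.045,0,0,0,0.1],[-0.018,-0.006,-0.06,0,0,0,0.1],[-0.045,-0.015,-0.06,0,0,0,0.1],[-0.08,-0.027,-0.06,0,0,0,0.1],[-0.117,-0.039,-0.06,0,0,0,0.1],[-0.154,-0.051,-0.06,0,0,0,0.1],[-0.191,-0.064,-0.06,0,0,0,0.1],[-0.228,-0.076,-0.06,0,0,0,0.1],[-0.265,-0.089,-0.06,0,0,0,0.1],[-0.302,-0.101,-0.06,0,0,0,0.1],[-0.335,-0.112,-0.06,0,0,0,0.1],[-0.36,-0.12,-0.06,0,0,0,0.1],[-0.373,-0.125,-0.055,0,0,0,0.1],[-0.373,-0.125,-0.035,0,0,0,0.1],[-0.373,-0.125,-0.018,0,0,0,0.1],[-0.373,-0.125,-0.008,0,0,0,0.1],[-0.373,-0.125,-0.002,0,0,0,0.1],[-0.373,-0.125,-0.001,0,0,0,0.1],[-0.373,-0.125,-0.001,0,0,0,0.1]]

```text
clock: 13.33
tcp_pos: [0.3951, -0.3336, 0.1031]
eef_rot: [0.651, 0.759, -0.0, -0.0]
force: [-2.7, 0.9, 1.3]
grip_width: 0.0268
finger_force: 60.6
```

Run:
```python
from h import *
print(np.round(bot.observe()["q"],2),go([.530,-.006,.24]))
s=snap("top");c=cloud(s);m=(c[...,2]>.047)&(c[...,2]<.065)&(np.hypot(c[...,0]-.54,c[...,1]+.006)<.08)
print(m.sum(),cv2.minAreaRect((c[m][:,:2]*1000).astype(np.float32)))
```

```text
[ 0.04  0.46  0.84  1.81 -0.39  1.05  1.18] (array([ 303.1,  183.5, -136.8]), array([-0.02, -0.02,  0.02]))
935 ((542.57177734375, -6.1229248046875), (39.96913528442383, 109.89875793457031), 8.065230369567871)
```

Call:
carry_out:
  plan:
    - [[0,0,0,0,0,0,0.6],[0,0,0,0,0,0,0.6],[0,0,0,0,0,0,0.6],[0,0,-0.015,0,0,0,0.6],[0,0,-0.05,0,0,0,0.6],[0,0,-0.09,0,0,0,0.6],[0.01,0.007,-0.125,0,0,0,0.6],[0.04,0.026,-0.125,0,0,0,0.6],[0.073,0.048,-0.125,0,0,0,0.8],[0.106,0.069,-0.125,0,0,0,0.8],[0.139,0.091,-0.125,0,0,0,0.8],[0.172,0.112,-0.125,0,0,0,0.8],[0.205,0.134,-0.125,0,0,0,0.8],[0.238,0.155,-0.125,0,0,0,0.8],[0.27,0.176,-0.12,0,0,0,0.8],[0.293,0.191,-0.1,0,0,0,0.8],[0.301,0.196,-0.08,0,0,0,0.8],[0.301,0.196,-0.07,0,0,0,0.8],[0.301,0.196,-0.07,0,0,0,0.8]]

```text
clock: 14.97
tcp_pos: [0.5412, -0.0057, 0.1698]
eef_rot: [0.65, 0.76, -0.002, -0.002]
force: [-1.1, -1.5, 0.2]
grip_width: 0.0682
finger_force: 0.0
```

Run:
```python
from h import *
s=snap("wrist");c=cloud(s);save("w2.png",s["pixels"])
m=(s["depth"]>0)&(c[...,2]>.045)&(c[...,2]<.065)&(abs(c[...,0]-.54)<.04)&(abs(c[...,1]+.006)<.07)
q=c[m];print(len(q),cv2.minAreaRect((q[:,:2]*1000).astype(np.float32)))
print(np.round(bot.observe()["q"],2),go([.543,-.006,.018]))
s=snap("scene");save("s2.png",s["pixels"][100:330,120:520])
```

```text
4931 ((542.3067626953125, -5.045925140380859), (39.41849899291992, 109.77005004882812), 7.910834312438965)
[-0.58  0.41  0.76  1.65 -0.29  1.21  0.4 ] (array([  1.5,   1.6, 153.5]), array([-0.15,  0.06, -0.09]))
```

View pics/w2.png

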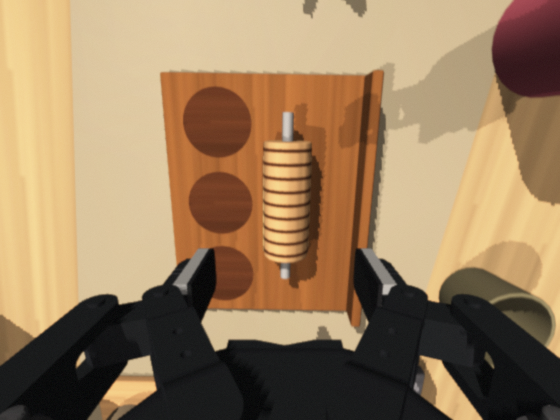

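View pics/s2.png

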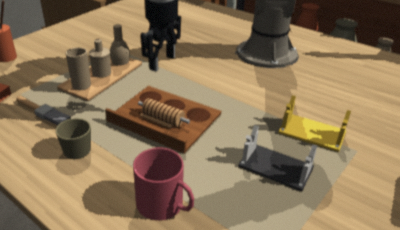

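Scene crop: all three pots stand on the board, at (78,70), (100,60) and (120,47). The wrist view has the roller at (287,200) between the fingers. I'll grip it.

Call:
carry_out:
  plan:
    - [[0,0.001,0.035,0,0,0,0.8],[0.001,0.001,0.075,0,0,0,0.8],[0.001,0.001,0.11,0,0,0,0.8],[0.001,0.001,0.135,0,0,0,0.8],[0.001,0.001,0.147,0,0,0,0.8],[0.001,0.001,0.151,0,0,0,0.8],[0.001,0.001,0.151,0,0,0,0.8],[0.001,0.001,0.151,0,0,0,0.8],[0.001,0.001,0.151,0,0,0,0.6],[0.001,0.001,0.151,0,0,0,0.3],[0.001,0.001,0.151,0,0,0,0.3],[0.001,0.001,0.151,0,0,0,0.3],[0.001,0.001,0.151,0,0,0,0.3],[0.001,0.001,0.151,0,0,0,0.3],[0.001,0.001,0.151,0,0,0,0.3]]

```text
clock: 16.32
tcp_pos: [0.5435, -0.0054, 0.0231]
eef_rot: [0.651, 0.759, 0.0, -0.0]
force: [-4.9, -0.5, 9.1]
grip_width: 0.0424
finger_force: 60.1
```

Call:
carry_out:
  plan:
    - [[0,0,-0.015,0,0,0,0.3],[0,0,-0.045,0,0,0,0.3],[0,0,-0.08,0,0,0,0.3],[0,0,-0.115,0,0,0,0.3],[0,0,-0.14,0,0,0,0.3],[0,0,-0.14,0,0,0,0.3],[0,0,-0.14,0,0,0,0.3]]

```text
clock: 16.9
tcp_pos: [0.5449, -0.0049, 0.1629]
eef_rot: [0.651, 0.759, 0.002, 0.001]
force: [-0.3, -0.5, -4.5]
grip_width: 0.0423
finger_force: 62.8
```

Run:
```python
from h import *
s=snap("wrist");c=cloud(s);save("w3.png",s["pixels"])
o=s["_o"];print(o["tcp_pos"],o["force"],go([.5022,.308,.16]))
z=c[...,2]-o["tcp_pos"][2]
m=(s["depth"]>0)&(np.hypot(c[...,0]-o["tcp_pos"][0],c[...,1]-o["tcp_pos"][1])<.085)&(c[...,2]>.12)&(c[...,2]<.20)
q=c[m];print(len(q),cv2.minAreaRect((q[:,:2]*1000).astype(np.float32)))
```

```text
[ 0.54491757 -0.00494796  0.16290058] [-0.30163476 -0.46364245 -4.47857426] (array([315.2,   7.2,   1.2]), array([-0.03, -0.05,  0.  ]))
21062 ((545.3234252929688, 14.787544250488281), (117.790283203125, 66.72509765625), 82.4631576538086)
```

View pics/w3.png

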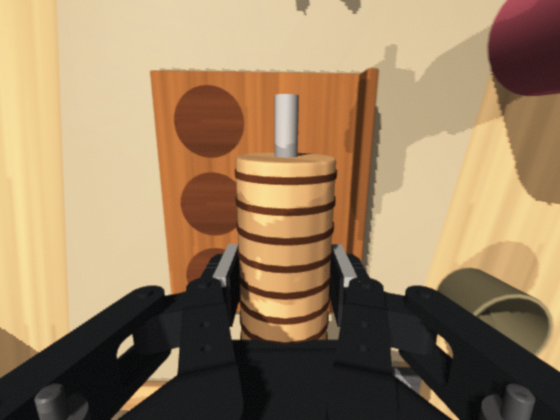

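Wrist view: the drum is held between the pads at (285,265), level, with the axle end at (286,95). Carry it over the stand.

Call:
carry_out:
  plan:
    - [[0.01,0,0,0,0,0,0.3],[0.03,0.001,0,0,0,0,0.3],[0.06,0.001,0,0,0,0,0.3],[0.092,0.002,0,0,0,0,0.3],[0.124,0.003,0,0,0,0,0.3],[0.156,0.004,0,0,0,0,0.3],[0.188,0.004,0,0,0,0,0.3],[0.22,0.005,0,0,0,0,0.3],[0.252,0.006,0,0,0,0,0.3],[0.28,0.006,0,0,0,0,0.3],[0.3,0.007,0,0,0,0,0.3],[0.311,0.007,0,0,0,0,0.3],[0.315,0.007,0,0,0,0,0.3],[0.315,0.007,0,0,0,0,0.3],[0.315,0.007,0,0,0,0,0.3],[0.315,0.007,0,0,0,0,0.3]]

```text
clock: 18.28
tcp_pos: [0.5035, 0.3046, 0.1612]
eef_rot: [0.652, 0.758, -0.001, 0.001]
force: [1.2, -0.3, -2.6]
grip_width: 0.0424
finger_force: 62.7
```

Run:
```python
from h import *
s=snap("wrist");c=cloud(s);save("w4.png",s["pixels"]);o=s["_o"];t=np.array(o["tcp_pos"])
print(np.round(o["q"],2),go([.5022,.308,.16]))
ok=s["depth"]>0
Rt=R.from_quat(o["eef_rot"]).as_matrix()
L=(c-t)@Rt*1000   # tool coords mm
m=ok&(c[...,2]>.055)&(c[...,2]<.09)&(L[...,0]>40)&(L[...,0]<100)&(abs(L[...,1])<50)
q=L[m];print("upright",len(q),cv2.minAreaRect(q[:,:2].astype(np.float32)),np.percentile(q[:,1],[1,99]))
h=c[m][:,2];
# axle end
m=ok&(abs(L[...,1])<9)&(L[...,0]>57)&(L[...,0]<90)&(c[...,2]>.14)&(c[...,2]<.2)
q=L[m]; print("axle",len(q),q[:,0].max(),np.median(q[:,1]), np.percentile(q[:,2],[2,10,50]))
for a in range(57,84,5):
  k=q[(q[:,0]>a)&(q[:,0]<a+5)]
  if len(k):print(a,np.round([np.median(k[:,1]),np.percentile(k[:,2],5)],1))
```

```text
[-1.03  0.5   0.67  1.53 -0.32  1.23 -0.16] (array([ 3.3, -0.9,  1.4]), array([ 0.  ,  0.06, -0.23]))
upright 779 ((71.92304992675781, -1.7391128540039062), (56.731719970703125, 9.904972076416016), 89.85443115234375) [-29.82116706  25.93516848]
axle 1379 80.35560945793192 0.8131260955016628 [-17.15645622 -16.64040746 -15.47209396]
57 [  0.8 -16.8]
62 [  0.8 -17. ]
67 [  0.8 -16.8]
72 [  0.8 -17. ]
77 [  1.  -16.8]
```

View pics/w4.png

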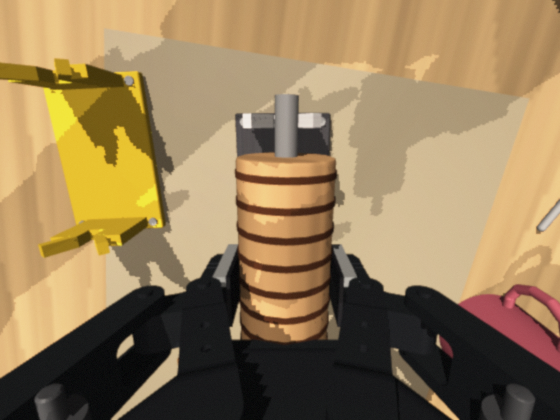

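Wrist view: the dark stand's upright is directly under the axle end at (285,120), with the yellow decoy off to the left. I'll correct by a few mm and lower.

Call:
carry_out:
  plan:
    - [[0.004,-0.002,0.02,0,0,0,0.3],[0.004,-0.002,0.04,0,0,0,0.3],[0.004,-0.002,0.06,0,0,0,0.3],[0.004,-0.002,0.075,0,0,0,0.3],[0.004,-0.002,0.085,0,0,0,0.3],[0.004,-0.002,0.092,0,0,0,0.3],[0.004,-0.002,0.099,0,0,0,0.3],[0.004,-0.002,0.105,0,0,0,0.3],[0.004,-0.002,0.108,0,0,0,0.3],[0.004,-0.002,0.111,0,0,0,0.3],[0.004,-0.002,0.114,0,0,0,0.3],[0.004,-0.002,0.114,0,0,0,0.3],[0.004,-0.002,0.114,0,0,0,0.3]]

```text
clock: 19.42
tcp_pos: [0.5003, 0.3112, 0.0475]
eef_rot: [0.651, 0.759, 0.0, 0.0]
force: [-0.3, -0.6, -2.2]
grip_width: 0.0425
finger_force: 62.6
```

Run:
```python
from h import *
s=snap("wrist");c=cloud(s);save("w5.png",s["pixels"]);o=s["_o"];t=np.array(o["tcp_pos"])
print(np.round(o["q"],2),o["force"],o["moment"],t)
L=(c-t)@R.from_quat(o["eef_rot"]).as_matrix()*1000;ok=s["depth"]>0
m=ok&(L[...,0]>57)&(L[...,0]<95)&(abs(L[...,1])<35)&(c[...,2]>.04)&(c[...,2]<.09)
for lo,hi in((63,66),(66,69),(69,72),(73,79)):
  for y in(-28,-22,-16,-11,-8,-4,0,4,8,11,16,22,28):
    k=c[m&(L[...,0]>lo)&(L[...,0]<hi)&(abs(L[...,1]-y)<1.5)][:,2]
    print(int(np.median(k)*1000) if len(k)>3 else '-',end=' ')
  print()
```

```text
[-1.01  0.61  0.61  1.65 -0.4   1.   -0.11] [-0.28797041 -0.55565865 -2.15092492] [-0.01201721 -0.0472488  -0.04163418] [0.50028798 0.31116551 0.04748688]
78 81 75 68 65 60 63 62 62 67 73 81 78 
78 81 75 68 64 60 63 62 62 67 73 81 78 
78 81 75 68 64 61 63 62 63 66 73 81 78 
- - - - - 61 63 62 - - - - -
```

View pics/w5.png

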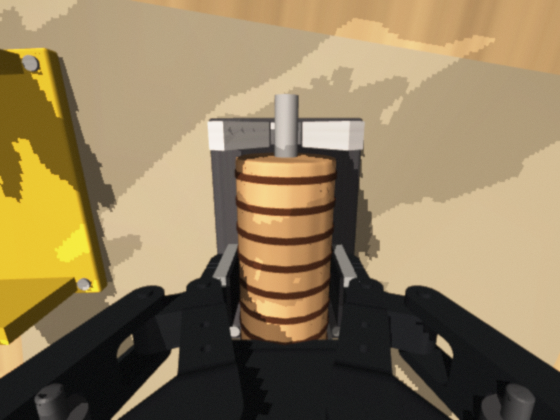

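The axle is centred in the flare, with its top at z 63 mm. I'll lower it the last 9–10 mm.

Call:
carry_out:
  plan:
    - [[0,0,0.002,0,0,0,0.3],[0,0,0.004,0,0,0,0.3],[0,0,0.006,0,0,0,0.3],[0,0,0.008,0,0,0,0.3],[0,0,0.009,0,0,0,0.3],[0,0,0.01,0,0,0,0.3],[0,0,0.01,0,0,0,0.3],[0,0,0.01,0,0,0,0.3]]

```text
clock: 20.13
tcp_pos: [0.5002, 0.3111, 0.039]
eef_rot: [0.651, 0.759, 0.0, -0.0]
force: [-2.9, -2.5, 6.6]
grip_width: 0.0423
finger_force: 63.9
```

```bash
cat > ax.py <<'E'
from h import *
s=snap("wrist");c=cloud(s);o=s["_o"];t=np.array(o["tcp_pos"])
print(o["force"],o["moment"],t)
L=(c-t)@R.from_quat(o["eef_rot"]).as_matrix()*1000;ok=s["depth"]>0
m=ok&(L[...,0]>57)&(L[...,0]<95)&(abs(L[...,1])<35)&(c[...,2]>.035)&(c[...,2]<.09)
for lo,hi in((57,61),(63,66),(66,69),(69,72),(73,79)):
  print([float(np.round(np.median(k)*1000,1)) if len(k:=c[m&(L[...,0]>lo)&(L[...,0]<hi)&(abs(L[...,1]-y)<1.)][:,2])>3 else '-' for y in(-22,-9,-4,-2,0,2,4,9,22)])
E
python3 ax.py
```

```text
[-2.94924813 -2.53766082  6.5520578 ] [-0.29652082  0.76115449 -0.01785495] [0.50017291 0.31112056 0.0389963 ]
[81.8, 66.0, 52.6, 54.6, 55.2, 55.0, 54.2, 64.4, 81.4]
[82.1, 66.3, 51.9, 54.4, 55.2, 55.2, 54.2, 64.0, 81.8]
[81.9, 66.2, 49.1, 54.2, 55.3, 54.9, 53.9, 64.0, 81.5]
[81.6, 66.1, 52.6, 54.5, 55.4, 55.2, 54.4, 63.9, 81.3]
['-', '-', 52.4, 54.2, 55.3, 55.1, 54.1, '-', '-']
```

Bottomed: the axle top is at 55 mm and contact force is felt. Release, rise and check.

Call:
carry_out:
  plan:
    - [[0,0,0,0,0,0,0.75],[0,0,0,0,0,0,0.75],[0,0,0,0,0,0,0.75],[0,0,0,0,0,0,0.75],[0,0,-0.01,0,0,0,0.75],[0,0,-0.03,0,0,0,0.75],[0,0,-0.06,0,0,0,0.75],[0,0,-0.1,0,0,0,0.75],[0,0,-0.14,0,0,0,0.75],[0,0,-0.18,0,0,0,0.6],[0,0,-0.2,0,0,0,0.6],[0,0,-0.2,0,0,0,0.6]]

```text
clock: 21.18
tcp_pos: [0.5038, 0.312, 0.2446]
eef_rot: [0.651, 0.759, 0.006, 0.002]
force: [1.2, 0.2, 0.8]
grip_width: 0.0514
finger_force: 0.0
```

Run:
```python
from h import *
s=snap("wrist");c=cloud(s);o=s["_o"];t=np.array(o["tcp_pos"])
L=(c-t)@R.from_quat(o["eef_rot"]).as_matrix()*1000;ok=s["depth"]>0
for lo,hi in((-79,-74),(-60,-56),(57,60),(74,79)):
  print(lo,[float(np.round(np.percentile(k,97)*1000,1)) if len(k:=c[ok&(L[...,0]>lo)&(L[...,0]<hi)&(abs(L[...,1]-y)<1.5)][:,2])>3 else '-' for y in(-6,-3,0,3,6)])
print(np.round(o["q"],2),t,go([.396,-.333,.24]))
s=snap("scene");save("s3.png",cv2.resize(s["pixels"][170:300,150:490],None,fx=2.2,fy=2.2))
c=cloud(s)
s=snap("top");c=cloud(s)
for n,x,y,z0,z1 in(("tum",579,-310,.122,.135),("jar",487,-321,.122,.135),("vase",395,-334,.135,.15)):
    m=(c[...,2]>z0)&(c[...,2]<z1)&(np.hypot(c[...,0]-x/1e3,c[...,1]-y/1e3)<.045)
    q=(c[m][:,:2]*1000).astype(np.float32)
    if len(q)>10: print(n,len(q),cv2.minEnclosingCircle(q))
```

```text
-79 [55.5, 54.7, 45.7, 65.0, '-']
-60 ['-', '-', '-', '-', '-']
57 [56.8, 56.3, 52.6, '-', 69.8]
74 [56.3, 55.4, 55.4, 2.6, 2.3]
[-1.05  0.44  0.7   1.4  -0.28  1.39 -0.2 ] [0.50381945 0.31195244 0.24462087] (array([-620.7, -203.2,   -2. ]), array([ 0.4 , -0.17, -0.03]))
tum 258 ((578.359130859375, -309.7844543457031), 31.366886138916016)
jar 142 ((486.1317443847656, -320.6997985839844), 12.357104301452637)
vase 206 ((394.9129943847656, -331.12158203125), 14.501011848449707)
```

View pics/s3.png

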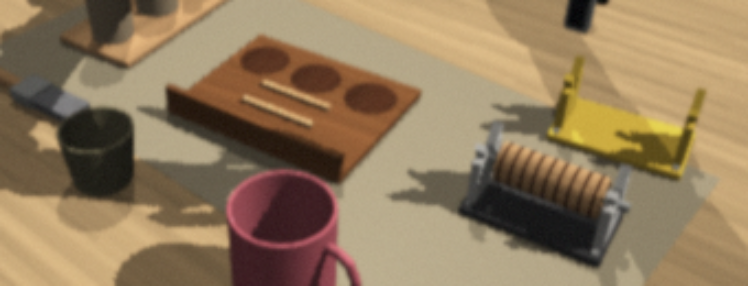

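The roller sits in the dark stand at (550,180), with both axle tops at about 55 mm. Next the pots go back, starting with the vase.

Call:
carry_out:
  plan:
    - [[-0.02,-0.007,0,0,0,0,0.6],[-0.055,-0.018,0,0,0,0,0.6],[-0.093,-0.03,0,0,0,0,0.6],[-0.131,-0.043,0,0,0,0,0.6],[-0.169,-0.055,0,0,0,0,0.6],[-0.207,-0.068,0,0,0,0,0.6],[-0.245,-0.08,0,0,0,0,0.6],[-0.283,-0.093,0,0,0,0,0.6],[-0.321,-0.105,0,0,0,0,0.6],[-0.359,-0.118,0,0,0,0,0.6],[-0.397,-0.13,0,0,0,0,0.6],[-0.435,-0.142,0,0,0,0,0.6],[-0.473,-0.155,0,0,0,0,0.6],[-0.511,-0.167,0,0,0,0,0.6],[-0.549,-0.18,0,0,0,0,0.6],[-0.585,-0.191,0,0,0,0,0.6],[-0.61,-0.2,0,0,0,0,0.6],[-0.621,-0.203,0,0,0,0,0.6],[-0.621,-0.203,0,0,0,0,0.6],[-0.621,-0.203,0,0,0,0,0.6]]

```text
clock: 23.0
tcp_pos: [0.3934, -0.3331, 0.2357]
eef_rot: [0.652, 0.759, -0.0, -0.002]
force: [1.2, -0.9, 0.4]
grip_width: 0.0512
finger_force: 0.0
```

Run:
```python
from h import *
print(np.round(bot.observe()["q"],2),go([.3953,-.3332,.103]))
s=snap("wrist");c=cloud(s);m=(s["depth"]>0)&(c[...,2]>.135)&(c[...,2]<.15)&(np.hypot(c[...,0]-.395,c[...,1]+.333)<.04)
print(m.sum(),cv2.minEnclosingCircle((c[m][:,:2]*1000).astype(np.float32)))
```

```text
[-0.11  0.36  1.03  1.62 -0.31  1.35  1.12] (array([ -0.7,   2.2, 132.7]), array([-0.15, -0.14, -0.13]))
895 ((393.52740478515625, -330.9897155761719), 13.889959335327148)
```

Call:
carry_out:
  plan:
    - [[0,0.001,0.035,0,0,0,0.6],[0,0.001,0.075,0,0,0,0.6],[0,0.001,0.11,0,0,0,0.6],[0,0.001,0.126,0,0,0,0.6],[0,0.001,0.133,0,0,0,0.6],[0,0.001,0.133,0,0,0,0.6],[0,0.001,0.133,0,0,0,0.5],[0,0.001,0.133,0,0,0,0.1],[0,0.001,0.133,0,0,0,0.1],[0,0.001,0.133,0,0,0,0.1],[0,0.001,0.133,0,0,0,0.1],[0,0.001,0.133,0,0,0,0.1],[0,0.001,0.133,0,0,0,0.1]]

```text
clock: 24.13
tcp_pos: [0.3965, -0.3344, 0.1059]
eef_rot: [0.651, 0.759, 0.001, 0.002]
force: [0.7, 0.5, 6.0]
grip_width: 0.0268
finger_force: 59.3
```

Run:
```python
from h import *
print(bot.observe()["tcp_pos"],go([.4635,.0539,.103]))
```

```text
[ 0.39651411 -0.33438178  0.10593655] (array([373.5, 125.5,   2.6]), array([ 0.16,  0.1 , -0.01]))
```

Call:
carry_out:
  plan:
    - [[0,0,-0.015,0,0,0,0.1],[0.002,0.001,-0.045,0,0,0,0.1],[0.018,0.006,-0.06,0,0,0,0.1],[0.045,0.015,-0.06,0,0,0,0.1],[0.08,0.027,-0.06,0,0,0,0.1],[0.117,0.039,-0.06,0,0,0,0.1],[0.154,0.052,-0.06,0,0,0,0.1],[0.191,0.064,-0.06,0,0,0,0.1],[0.228,0.077,-0.06,0,0,0,0.1],[0.265,0.089,-0.06,0,0,0,0.1],[0.302,0.102,-0.06,0,0,0,0.1],[0.335,0.113,-0.06,0,0,0,0.1],[0.36,0.121,-0.06,0,0,0,0.1],[0.373,0.125,-0.055,0,0,0,0.1],[0.373,0.125,-0.035,0,0,0,0.1],[0.373,0.125,-0.018,0,0,0,0.1],[0.373,0.125,-0.008,0,0,0,0.1],[0.373,0.125,-0.008,0,0,0,0.1],[0.373,0.125,-0.008,0,0,0,0.1],[0.373,0.125,-0.008,0,0,0,0.1]]

```text
clock: 25.8
tcp_pos: [0.4627, 0.0534, 0.113]
eef_rot: [0.651, 0.759, 0.0, 0.001]
force: [0.7, -0.5, -2.4]
grip_width: 0.0272
finger_force: 60.0
```

Run:
```python
from h import *
o=bot.observe();print(o["tcp_pos"],o["force"],go([.4635,.0531,.1059]))
```

```text
[0.46268411 0.05341392 0.11302448] [ 0.65250716 -0.53745934 -2.39172624] (array([-0.4,  0.7,  7.1]), array([ 0.08,  0.01, -0.1 ]))
```

Call:
carry_out:
  plan:
    - [[0,0.0005,0.003,0,0,0,0.1],[0,0.0005,0.005,0,0,0,0.1],[0,0.0005,0.007,0,0,0,0.1],[0,0.0005,0.007,0,0,0,0.1],[0,0.0005,0.007,0,0,0,0.1],[0,0.0005,0.007,0,0,0,0.6],[0,0.0005,0.007,0,0,0,0.6],[0,0.0005,0.007,0,0,0,0.6],[0,0,-0.01,0,0,0,0.6],[0,0,-0.045,0,0,0,0.6],[0,0,-0.085,0,0,0,0.6],[0,0,-0.12,0,0,0,0.6],[0,0,-0.12,0,0,0,0.6],[0,0,-0.12,0,0,0,0.6]]

```text
clock: 26.97
tcp_pos: [0.4637, 0.0543, 0.2345]
eef_rot: [0.651, 0.759, 0.002, 0.001]
force: [0.1, -0.0, -0.2]
grip_width: 0.0513
finger_force: 0.0
```

Run:
```python
from h import *
s=snap("wrist");c=cloud(s);m=(s["depth"]>0)&(c[...,2]>.135)&(c[...,2]<.155)&(np.hypot(c[...,0]-.4625,c[...,1]-.055)<.04)
print(m.sum(),cv2.minEnclosingCircle((c[m][:,:2]*1000).astype(np.float32)) if m.sum() else 0)
print(go([.4865,-.3213,.225]))
```

```text
903 ((461.04180908203125, 57.75788497924805), 13.883347511291504)
(array([-375. ,  -33.6,    7.4]), array([ 0.08, -0.05,  0.  ]))
```

Call:
carry_out:
  plan:
    - [[-0.015,-0.001,0,0,0,0,0.6],[-0.05,-0.004,0,0,0,0,0.6],[-0.088,-0.008,0,0,0,0,0.6],[-0.126,-0.011,0,0,0,0,0.6],[-0.164,-0.015,0,0,0,0,0.6],[-0.202,-0.018,0,0,0,0,0.6],[-0.24,-0.022,0,0,0,0,0.6],[-0.278,-0.025,0,0,0,0,0.6],[-0.316,-0.028,0,0,0,0,0.6],[-0.35,-0.031,0,0,0,0,0.6],[-0.37,-0.033,0.005,0,0,0,0.6],[-0.375,-0.034,0.007,0,0,0,0.6],[-0.375,-0.034,0.007,0,0,0,0.6],[-0.375,-0.034,0.007,0,0,0,0.6]]

```text
clock: 28.18
tcp_pos: [0.4854, -0.32, 0.2238]
eef_rot: [0.651, 0.759, 0.0, -0.002]
force: [0.4, -0.3, 0.7]
grip_width: 0.0512
finger_force: 0.0
```

Run:
```python
from h import *
s=snap("top");c=cloud(s);f=np.load("pics/top0.npz")["c"]
for n,C in(("was",f),("now",c)):
    m=(C[...,2]>.135)&(C[...,2]<.15)&(np.hypot(C[...,0]-.462,C[...,1]-.056)<.04)
    print(n,m.sum(),cv2.minEnclosingCircle((C[m][:,:2]*1000).astype(np.float32)),C[m].mean(0))
s=snap("wrist");c=cloud(s);m=(s["depth"]>0)&(c[...,2]>.122)&(c[...,2]<.135)&(np.hypot(c[...,0]-.4865,c[...,1]+.321)<.03)
print(m.sum(),cv2.minEnclosingCircle((c[m][:,:2]*1000).astype(np.float32)))
print(go([.4865,-.3213,.099]))
```

```text
was 180 ((462.3355407714844, 55.133026123046875), 13.964571952819824) [0.46228622 0.05491574 0.14340008]
now 178 ((461.8967590332031, 56.64591598510742), 13.859076499938965) [0.46195976 0.0564024  0.14335078]
644 ((485.6886901855469, -320.7510070800781), 12.13442325592041)
(array([ -2.5,  -0.3, 125.7]), array([ 0.  , -0.14,  0.16]))
```

The vase is within 1.5 mm of its old spot. Now the jar.

Call:
carry_out:
  plan:
    - [[0,0,0.035,0,0,0,0.6],[-0.001,0,0.075,0,0,0,0.6],[-0.001,0,0.105,0,0,0,0.6],[-0.001,0,0.12,0,0,0,0.6],[-0.001,0,0.125,0,0,0,0.6],[-0.001,0,0.125,0,0,0,0.6],[-0.001,0,0.125,0,0,0,0.5],[-0.001,0,0.125,0,0,0,0.1],[-0.001,0,0.125,0,0,0,0.1],[-0.001,0,0.125,0,0,0,0.1],[-0.001,0,0.125,0,0,0,0.1],[-0.001,0,0.125,0,0,0,0.1],[-0.001,0,0.125,0,0,0,0.1]]

```text
clock: 29.37
tcp_pos: [0.4866, -0.3234, 0.1024]
eef_rot: [0.651, 0.759, 0.001, 0.001]
force: [-0.9, 2.2, 6.9]
grip_width: 0.0224
finger_force: 59.3
```

Run:
```python
from h import *
print(go([.4748,-.0286,.0987]))
```

```text
(array([293.2,  33.3,   3.3]), array([ 0.16,  0.09, -0.02]))
```

Call:
carry_out:
  plan:
    - [[0,0,-0.015,0,0,0,0.1],[0,0,-0.04,0,0,0,0.1],[0.01,0.001,-0.06,0,0,0,0.1],[0.03,0.003,-0.06,0,0,0,0.1],[0.06,0.007,-0.06,0,0,0,0.1],[0.095,0.011,-0.06,0,0,0,0.1],[0.13,0.015,-0.06,0,0,0,0.1],[0.165,0.019,-0.06,0,0,0,0.1],[0.2,0.023,-0.06,0,0,0,0.1],[0.235,0.027,-0.06,0,0,0,0.1],[0.262,0.03,-0.06,0,0,0,0.1],[0.281,0.032,-0.06,0,0,0,0.1],[0.291,0.033,-0.05,0,0,0,0.1],[0.291,0.033,-0.033,0,0,0,0.1],[0.291,0.033,-0.018,0,0,0,0.1],[0.291,0.033,-0.008,0,0,0,0.1],[0.291,0.033,-0.008,0,0,0,0.1],[0.291,0.033,-0.008,0,0,0,0.1],[0.291,0.033,-0.008,0,0,0,0.1]]

```text
clock: 30.95
tcp_pos: [0.4745, -0.031, 0.1088]
eef_rot: [0.651, 0.759, 0.0, 0.001]
force: [0.1, -0.3, -2.3]
grip_width: 0.0226
finger_force: 59.5
```

Run:
```python
from h import *
print(go([.4748,-.0306,.1024]))
```

```text
(array([0.3, 0.3, 6.4]), array([ 0.07,  0.04, -0.1 ]))
```

Call:
carry_out:
  plan:
    - [[0,0,0.003,0,0,0,0.1],[0,0,0.005,0,0,0,0.1],[0,0,0.0065,0,0,0,0.1],[0,0,0.0065,0,0,0,0.1],[0,0,0.0065,0,0,0,0.1],[0,0,0.0065,0,0,0,0.6],[0,0,0.0065,0,0,0,0.6],[0,0,0.0065,0,0,0,0.6],[0,0,-0.01,0,0,0,0.6],[0,0,-0.045,0,0,0,0.6],[0,0,-0.085,0,0,0,0.8],[0,0,-0.11,0,0,0,1],[0,0,-0.11,0,0,0,1],[0,0,-0.11,0,0,0,1]]

```text
clock: 32.12
tcp_pos: [0.4752, -0.03, 0.2197]
eef_rot: [0.651, 0.759, 0.002, 0.001]
force: [-0.5, 0.3, 0.0]
grip_width: 0.0855
finger_force: 0.0
```

Run:
```python
from h import *
print(go([.5785,-.309,.22]))
```

```text
(array([-2.915e+02,  5.930e+01, -1.000e-01]), array([ 0.23, -0.02,  0.01]))
```

Call:
carry_out:
  plan:
    - [[-0.02,0.004,0,0,0,0,1],[-0.055,0.011,0,0,0,0,1],[-0.093,0.019,0,0,0,0,1],[-0.13,0.026,0,0,0,0,1],[-0.168,0.034,0,0,0,0,1],[-0.205,0.042,0,0,0,0,1],[-0.24,0.049,0,0,0,0,1],[-0.272,0.055,0,0,0,0,1],[-0.287,0.058,0,0,0,0,1],[-0.291,0.059,0,0,0,0,1],[-0.291,0.059,0,0,0,0,1],[-0.291,0.059,0,0,0,0,1],[-0.291,0.059,0,0,0,0,1]]

```text
clock: 33.2
tcp_pos: [0.577, -0.3062, 0.2177]
eef_rot: [0.65, 0.76, 0.001, -0.001]
force: [0.1, 0.5, -0.0]
grip_width: 0.0857
finger_force: 0.0
```

Run:
```python
from h import *
s=snap("top");c=cloud(s);f=np.load("pics/top0.npz")["c"]
for n,C in(("was",f),("now",c)):
    m=(C[...,2]>.122)&(C[...,2]<.135)&(np.hypot(C[...,0]-.474,C[...,1]+.029)<.025)
    if m.sum():print(n,m.sum(),cv2.minEnclosingCircle((C[m][:,:2]*1000).astype(np.float32)),C[m].mean(0))
s=snap("wrist");c=cloud(s);m=(s["depth"]>0)&(c[...,2]>.122)&(c[...,2]<.135)&(np.hypot(c[...,0]-.5785,c[...,1]+.309)<.04)
print(m.sum(),cv2.minEnclosingCircle((c[m][:,:2]*1000).astype(np.float32)))
print(go([.5788,-.3087,.0824]))
```

```text
was 125 ((474.53009033203125, -28.94629669189453), 11.79404354095459) [ 0.47459164 -0.0290023   0.12846437]
now 129 ((474.2950134277344, -28.127729415893555), 11.818975448608398) [ 0.47430126 -0.02794959  0.12861017]
1244 ((577.237060546875, -309.3858642578125), 31.004268646240234)
(array([ -2.8,   1.1, 135.9]), array([ 0.04, -0.09,  0.14]))
```

The jar is within 1 mm of its old spot. Now the tumbler.

Call:
carry_out:
  plan:
    - [[-0.001,0,0.035,0,0,0,1],[-0.002,0.001,0.075,0,0,0,1],[-0.002,0.001,0.11,0,0,0,1],[-0.002,0.001,0.13,0,0,0,1],[-0.002,0.001,0.136,0,0,0,1],[-0.002,0.001,0.136,0,0,0,1],[-0.002,0.001,0.136,0,0,0,0.9],[-0.002,0.001,0.136,0,0,0,0.6],[-0.002,0.001,0.136,0,0,0,0.6],[-0.002,0.001,0.136,0,0,0,0.6],[-0.002,0.001,0.136,0,0,0,0.6],[-0.002,0.001,0.136,0,0,0,0.6]]

```text
clock: 34.3
tcp_pos: [0.579, -0.3118, 0.0855]
eef_rot: [0.651, 0.759, 0.0, 0.002]
force: [-2.0, -0.1, 6.4]
grip_width: 0.0608
finger_force: 65.0
```

Run:
```python
from h import *
o=bot.observe();print(o["tcp_pos"],go([.4885,-.1059,.0821]))
```

```text
[ 0.57896763 -0.3118037   0.08545679] (array([217.3, -58. ,   2.5]), array([ 0.19,  0.17, -0.02]))
```

Call:
carry_out:
  plan:
    - [[0,0,-0.015,0,0,0,0.6],[0,0,-0.04,0,0,0,0.6],[0.008,-0.002,-0.06,0,0,0,0.6],[0.025,-0.007,-0.065,0,0,0,0.6],[0.05,-0.014,-0.065,0,0,0,0.6],[0.078,-0.021,-0.065,0,0,0,0.6],[0.106,-0.029,-0.065,0,0,0,0.6],[0.134,-0.037,-0.065,0,0,0,0.6],[0.162,-0.044,-0.065,0,0,0,0.6],[0.187,-0.051,-0.065,0,0,0,0.6],[0.205,-0.055,-0.065,0,0,0,0.6],[0.214,-0.058,-0.055,0,0,0,0.6],[0.214,-0.058,-0.035,0,0,0,0.6],[0.214,-0.058,-0.018,0,0,0,0.6],[0.214,-0.058,-0.008,0,0,0,0.6],[0.214,-0.058,-0.008,0,0,0,0.6],[0.214,-0.058,-0.008,0,0,0,0.6],[0.214,-0.058,-0.008,0,0,0,0.6]]

```text
clock: 35.8
tcp_pos: [0.4889, -0.1085, 0.0913]
eef_rot: [0.651, 0.759, 0.0, 0.001]
force: [0.0, 0.2, -3.0]
grip_width: 0.0605
finger_force: 66.0
```

Run:
```python
from h import *
o=bot.observe();print(o["tcp_pos"],go([.4885,-.1087,.0855]))
```

```text
[ 0.48886097 -0.10852117  0.09132131] (array([-0.1, -0.4,  5.8]), array([ 0.11,  0.05, -0.06]))
```

Call:
carry_out:
  plan:
    - [[0,0,0.003,0,0,0,0.6],[0,0,0.005,0,0,0,0.6],[0,0,0.006,0,0,0,0.6],[0,0,0.006,0,0,0,0.6],[0,0,0.006,0,0,0,0.6],[0,0,0.006,0,0,0,0.95],[0,0,0.006,0,0,0,0.95],[0,0,0.006,0,0,0,0.95],[0,0,0.006,0,0,0,0.95],[0,0,-0.01,0,0,0,0.95],[0,0,-0.045,0,0,0,0.95],[0,0,-0.085,0,0,0,0.95],[0,0,-0.125,0,0,0,0.95],[-0.035,0,-0.15,0,0,0,1],[-0.075,0,-0.15,0,0,0,1],[-0.115,0,-0.15,0,0,0,1],[-0.15,0,-0.15,0,0,0,1],[-0.15,0,-0.15,0,0,0,1],[-0.15,0,-0.15,0,0,0,1]]

```text
clock: 37.38
tcp_pos: [0.5094, -0.2597, 0.2401]
eef_rot: [0.653, 0.757, -0.001, 0.0]
force: [0.3, -0.0, -0.6]
grip_width: 0.0852
finger_force: 0.0
```

Run:
```python
from h import *
s=snap("top");c=cloud(s);f=np.load("pics/top0.npz")["c"]
for w,x,y,a,b,r in(("vase",.462,.056,.135,.15,.04),("jar",.474,-.029,.122,.135,.025),("tum",.488,-.107,.122,.135,.04)):
  for n,C in(("was",f),("now",c)):
    m=(C[...,2]>a)&(C[...,2]<b)&(np.hypot(C[...,0]-x,C[...,1]-y)<r)
    if m.sum():print(w,n,m.sum(),cv2.minEnclosingCircle((C[m][:,:2]*1000).astype(np.float32)))
m=(c[...,2]>.06)&(c[...,2]<.08)&(np.hypot(c[...,0]-.502,c[...,1]-.308)<.056);print("drum",m.sum(),cv2.minAreaRect((c[m][:,:2]*1000).astype(np.float32)))
s2=snap("scene");save("end.png",np.hstack([s["pixels"][150:300,80:480],s2["pixels"][130:280,130:480]]))
```

```text
vase was 180 ((462.3355407714844, 55.133026123046875), 13.964571952819824)
vase now 179 ((462.068115234375, 56.71806335449219), 13.986082077026367)
jar was 125 ((474.53009033203125, -28.94629669189453), 11.79404354095459)
jar now 129 ((474.29425048828125, -28.09870719909668), 11.799298286437988)
tum was 227 ((488.0531005859375, -107.17158508300781), 30.958213806152344)
tum now 230 ((488.10113525390625, -106.73869323730469), 30.826828002929688)
drum 1062 ((501.1268310546875, 309.1837463378906), (41.88440704345703, 109.17134857177734), 8.319207191467285)
```

View pics/end.png

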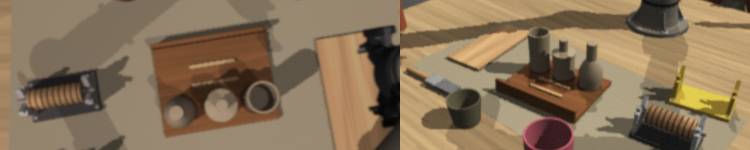

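The vase (180,112), jar (221,105) and tumbler (262,97) are back upright within 2 mm of their old spots. The roller is seated in the stand at (57,97), and the arm is clear. Handing in.

```bash
python3 -c "
from plant import bot
print(bot.sign_off())"
```

```text
the job is handed in; nothing more can be done
None
```

The job is handed in at about 37 s: the roller's axle is bottomed out in both slots of the dark metal stand, and all three pots are back upright on the rack within 2 mm of where they started.

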